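# Rack the freshly washed miniatures and stack the drying frame over them

### The job

Stand the three paint pots that carry wet miniatures in the lower tray of the drying rack, each in the insert of its own size and lid colour, holding them by the pot and never touching a miniature with the fingers. Then lift the loose upper frame by its hand bar and stack it squarely over them, all four corner posts fully home in the tray's corner sockets. Set everything down gently rather than dropping it, tip nothing over, and leave the two plain paint pots (black lid, white lid) where they stand.

Things in the scene. Friction and masses are not known exactly. Their poses are not given: they have to be found in the camera images.
- pot_small: small paint pot, 40 mm high, with an orange ribbed lid 30 mm across (the lid is the upper 18 mm; the grey body below is 27 mm across). A tan standing soldier on top makes it 70 mm high in all, the soldier staying within 14 mm of the axis. Origin at the centre of the underside, z up. 25 to 50 g. Grip it by the lid, about 30 mm above the underside.
- pot_medium: medium paint pot, 40 mm high, with a green ribbed lid 38 mm across (upper 18 mm; grey body 35 mm across). A tan kneeling soldier on top makes it 65 mm high in all. Origin at the centre of the underside, z up. 40 to 75 g. Grip as the small one.
- pot_large: large paint pot, 40 mm high, with a blue ribbed lid 46 mm across (upper 18 mm; grey body 43 mm across). A tan armoured vehicle, 32 by 20 mm, on top makes it 56 mm high in all. Origin at the centre of the underside, z up. 55 to 110 g. Grip as the small one.
- seat_small: orange insert in the lower tray, fixed, 68 by 66 by 10 mm, with a round recess 42 mm across and 6 mm deep for the small pot. Origin at the centre of its underside: the recess floor is 4 mm above it, the rim 10 mm; the insert's underside is 6 mm above the table. The three inserts lie in a row, 68 mm apart, in any order.
- seat_medium: green insert in the lower tray, like the orange one, with a recess 50 mm across and 6 mm deep for the medium pot. Origin at the centre of its underside.
- seat_large: blue insert in the lower tray, like the orange one, with a recess 58 mm across and 6 mm deep for the large pot. Origin at the centre of its underside.
- lower_tray: fixed lower tray: tan board 112 mm (own x) by 262 (y), 6 thick, with the three inserts at y = -68, 0, +68. Origin: centre of its underside, on the table, z up. Brown corner sockets 26 mm square at x = +-42, y = +-116 mm, tops 26 mm above the table; round holes 16 mm across (22 at the chamfered mouth), floor 12 mm above the table.
- upper_frame: loose frame, 0.24-0.36 kg: slatted tan deck 112 mm (own x) by 262 (y), top 96 mm above its feet, on 4 posts 12 mm across (6 at the foot) at x = +-42, y = +-116. Origin: centre, level with the feet, z up; half turn alike. Dark hand bar along y over the middle: 110 long, 16 wide, 16 high, its centre 148 mm above the feet. Home: origin 12 mm above the tray's; clears the miniatures by 22 mm.
- spare_black: plain paint pot with a black lid, 28 mm across and 40 mm high, no miniature; stays where it is. Origin at the centre of its underside.
- spare_white: plain paint pot with a white lid, 28 mm across and 40 mm high, no miniature; stays where it is. Origin at the centre of its underside.

How it is judged:
On the way, in this order (a step that is already met when the one before it is completed fails the run):
1. all three pots stand in their own inserts, let go of (horizontal distance between pot_small and seat_small below 0.009 m and z of pot_small in the frame of seat_small below 0.007 m and angle between each of pot_small, pot_medium, pot_large's own z axis and vertical below 0.08 rad and horizontal distance between pot_medium and seat_medium below 0.009 m and z of pot_medium in the frame of seat_medium below 0.007 m and horizontal distance between pot_large and seat_large below 0.009 m and z of pot_large in the frame of seat_large below 0.007 m and contact force between each of pot_small, pot_medium, pot_large and the fingers below 0.1 N), for 0.2 s.
2. the upper frame is stacked on the tray, all four posts home (horizontal distance between upper_frame and lower_tray below 0.007 m and z of upper_frame in the frame of lower_tray between 0.008 and 0.0155 m and angle between upper_frame's own z axis and vertical below 0.04 rad and angle between the y axis of upper_frame and the y axis of lower_tray, either way round below 0.08 rad), for 0.2 s.
At the end, for the whole second after the job is handed in: Each pot upright on the floor of its own insert's recess (within 9 mm of its centre); upper frame level (0.04 rad), within 7 mm and 0.08 rad of the tray's centre and direction, its feet on the socket floors (within 3.5 mm); all at rest; both plain pots within 30 mm of their start (all of step 2 and horizontal distance between pot_small and seat_small below 0.009 m and z of pot_small in the frame of seat_small below 0.007 m and angle between each of pot_small, pot_medium, pot_large's own z axis and vertical below 0.08 rad and horizontal distance between pot_medium and seat_medium below 0.009 m and z of pot_medium in the frame of seat_medium below 0.007 m and horizontal distance between pot_large and seat_large below 0.009 m and z of pot_large in the frame of seat_large below 0.007 m and linear speed of each of pot_small, pot_medium, pot_large, upper_frame below 0.02 m/s and distance of each of spare_black, spare_white from where it was at the start of the episode below 0.03 m); the robot touches nothing.
It fails at once if a wet miniature touched by the fingers (contact force between any of pot_small_c2, pot_medium_c2, pot_large_c2 and the fingers above 0.3 N).
It fails at once if a pot or the upper frame tipped over (angle between any of pot_small, pot_medium, pot_large, spare_black, spare_white, upper_frame's own z axis and vertical above 0.7 rad).
It fails at once if a plain pot pushed or carried away (distance of any of spare_black, spare_white from where it was at the start of the episode above 0.03 m).
It fails at once if a pot or the frame dropped into place instead of set down (falling faster than 0.55 m/s just above its place) ((distance between pot_small and seat_small below 0.045 m and linear speed of pot_small above 0.55 m/s) or (distance between pot_medium and seat_medium below 0.045 m and linear speed of pot_medium above 0.55 m/s) or (distance between pot_large and seat_large below 0.045 m and linear speed of pot_large above 0.55 m/s) or (distance between upper_frame and lower_tray below 0.045 m and linear speed of upper_frame above 0.55 m/s)).
It also fails if it takes over 96 s, if anything falls off the work surface, if the arm or the gripper's body presses on something with over 40 N, if the wrist force passes 120 N, or if a joint passes its speed limit or range.

### The arm

A 6-joint arm with a two-finger parallel gripper is mounted at the origin on the work surface. World frame = base frame: x ahead of the robot, y to its left, z up, the work surface at z = 0. Lengths are in m, angles in rad, forces in N, time in s.
With the tool pointing down it reaches from about 0.35 to 0.975 m from the base axis. Payload 4.9 kg.
Tool frame: the origin (TCP) lies at the very end of the fingers, on their centre line; the grasp point (between the pads) lies ctrl.grip_point_offset behind it (ctrl.grip_point_offset is the distance from the TCP to the grasp point, in m); z points along the fingers, y is the direction in which the jaws open and shut (so a half turn about z gives the same grasp; the last joint's range is limited). The gripper opens to 85 mm and grips with 20 to 120 N. Pads are 22 mm wide; open, the fingers measure 114 mm over their backs; the gripper's body (76 mm by 85 mm) begins 54 mm behind the grasp point. The pads swing forward as they close: fully open they stand 13 mm farther back than shut.
Start: joints at [-1.454, 0.053, 1.613, -0, 1.476, -0.119], TCP at [0.146, -0.608, 0.231] pointing down, gripper open.
Joint ranges: [-3.01, 3.01], [-1.01, 2.22], [0.06, 2.58], [-1.02, 4.17], [0.09, 2.62], [-3.14, 3.14]. Speed limits (rad/s): [2.57, 2.57, 3.14, 3.14, 3.14, 3.14].

### API

Orientations are given as a rotation vector (axis times angle).
In Python, from station import ctrl gives the robot as it stands. The module is installed in compiled form; this text tells all that it offers.
- The arm moves only by the shell command python3 -m creep 'ROWS' [FORCE]. ROWS is JSON, a list of rows, each a list of 5 numbers: the closure in counts, from 0 (fully open) to 255 (shut), then the shift along the tool's x, y, z in mm, then the turn about the tool's z in rad. A call has 1 to 12 rows; each row is the pose to reach, as a shift and turn from the pose commanded when the call began, along the tool's axes at that moment; what a row does not reach only later rows make up. A row lasts 1/12 s, in which the tool goes at most 41.7 mm and 7.16 degrees, less where a joint would pass 70% of its speed; a pose out of reach is approached as far as the arm can. A call with a gripper value outside its range is refused whole. The fingers move at their own pace and stop on an object; FORCE is the grip in N (left out, the last holds). Time passes only in rows, so rows that repeat a pose let the fingers close. It gives the time, the measured TCP pose, the force and the opening at its end, in the units of the state.
- ctrl.get_obs(): the state, without advancing time (a new reading comes with each control period).
- ctrl.get_image(name): name is "scene" or "top" or "wrist"; returns the picture (480x640x3 uint8, red, green, blue); there is no depth.
- ctrl.calibration(name): a dict with "fx", "fy", "cx", "cy" (pixels), "k1" (the pictures are not rectified: a ray, as slopes to the right and down, at radius r is drawn at 1 + k1 r^2 times it, then the intrinsics apply), "R" (3x3) and "t" (3): a world point X has camera coordinates R X + t. Camera axes: x right, y down, z forward; pixel columns grow to the right and rows downward; lengths in m; the calibration is good to about 2 mm. A picture is of the moment at which its call begins: read the wrist's pose just before it. calibration takes no time and is no camera call; for the wrist camera it gives the pose at the moment of the call.
- ctrl.finish_job(): hands the job in, once; it reports no verdict.
Trained networks look in the newest picture that a camera, given by its name, has taken for a name from the list of things; names that differ only in an ending like _2 or _b are one class to them, and where a whole thing is asked for, a point or a joint stands for the part that bears it (a point fixed in the world has none). Each returns a list of dicts, best first, with "conf" (0 to 1); they miss things now and then, are a little off and sometimes report something else, mostly with a low value. They report only what shows in the picture. A call takes as long as a camera call.
- ctrl.boxes_of(camera, label): "rect" ([left, top, width, height] in pixels, round what is visible of it).
- ctrl.outline_of(camera, label): "mask" (480x640 bool, what is visible of it) and "rect" ([left, top, width, height] in pixels, round what is visible of it).
The state is a dict: "t": time; "q": joint angles; "dq": joint speeds; "effort": joint torques, N m; "tool_pos": TCP position; "tool_rot": TCP orientation; "contact_force": force on the tool from outside, world axes, zero at the start; "wrist_torque": the same for the moment, N m; "opening": finger opening in m.
Only numpy, scipy, OpenCV 4.12 (cv2) and the standard library are available. Lean on these libraries where they do the work, as an engineer would, in place of code of your own. Each camera call takes 0.05 s, during which the arm holds its last target. There are 200 camera calls.

## Working session

There is one attempt and no reset: what is moved stays moved. The work goes in short steps, Python scripts to look and compute and a shell command to move; the robot and the scene stay as the last step left them, time stands still between calls to the robot, and variables do not carry over. Pictures are saved under pics/ and viewed, about 12 in all and at most 16, crops included, and the job is handed in when it is done.

```bash
mkdir -p pics; cat > h.py <<'E'
import numpy as np, cv2
from station import ctrl
from scipy.spatial.transform import Rotation as Rn
def snap(cam,name=None):
    c=ctrl.calibration(cam); im=ctrl.get_image(cam)
    if name: cv2.imwrite(f'pics/{name}.png',im[:,:,::-1])
    return im,c
def ray(c,uv):
    K=np.array([[c['fx'],0,c['cx']],[0,c['fy'],c['cy']],[0,0,1.]])
    p=cv2.undistortPoints(np.array(uv,float).reshape(-1,1,2),K,np.array([c['k1'],0,0,0,0.]))[:,0]
    R=np.array(c['R']);t=np.array(c['t'])
    d=np.c_[p,np.ones(len(p))]@R
    return -R.T@t,d
def at_z(c,uv,z):
    o,d=ray(c,uv); return o+d*((z-o[2])/d[:,2])[:,None]
def proj(c,X):
    K=np.array([[c['fx'],0,c['cx']],[0,c['fy'],c['cy']],[0,0,1.]])
    return cv2.projectPoints(np.array(X,float).reshape(-1,1,3),cv2.Rodrigues(np.array(c['R']))[0],np.array(c['t'],float),K,np.array([c['k1'],0,0,0,0.]))[0][:,0]
def best(cam,label):
    r=ctrl.outline_of(cam,label); return r
E
python3 - <<'E'
from h import *
im,c=snap('top','top0')
N=['pot_small','pot_medium','pot_large','seat_small','seat_medium','seat_large','lower_tray','upper_frame','spare_black','spare_white']
for n in N:
    for r in best('top',n)[:2]:
        m=r['mask'];v,u=np.nonzero(m)
        print(n,round(r['conf'],2),r['rect'],len(u),at_z(c,[[u.mean(),v.mean()]],0.03)[0].round(3), cv2.minAreaRect(np.c_[u,v].astype(np.float32)))
snap('scene','scene0')
print(ctrl.get_obs(), ctrl.grip_point_offset); print(c)
E
```

```text
pot_small 0.77 [313.6, 286.2, 17.0, 16.4] 277 [ 0.47  -0.003  0.03 ] ((322.0, 294.5), (17.0, 18.0), 90.0)
pot_medium 0.66 [425.7, 297.9, 24.2, 23.3] 511 [ 0.442 -0.188  0.03 ] ((439.0, 309.5), (23.0, 26.0), 90.0)
pot_large 0.95 [171.0, 312.6, 33.4, 27.0] 807 [0.424 0.211 0.03 ] ((187.5, 326.0), (30.0, 33.0), 90.0)
seat_small 0.91 [399.7, 159.8, 46.0, 44.0] 1759 [ 0.648 -0.168  0.03 ] ((422.0, 181.5), (43.0, 42.0), 90.0)
seat_medium 0.87 [363.0, 159.5, 42.2, 43.2] 1690 [ 0.652 -0.102  0.03 ] ((381.68206787109375, 179.31227111816406), (41.09161376953125, 42.26441955566406), 2.4895529747009277)
seat_medium 0.46 [380.3, 282.2, 20.2, 18.3] 232 [ 0.469 -0.109  0.03 ] ((389.5, 293.5), (15.0, 17.0), 90.0)
seat_large 0.9 [441.3, 160.1, 47.0, 45.3] 1664 [ 0.643 -0.234  0.03 ] ((463.0, 182.5), (43.0, 40.0), 90.0)
lower_tray 0.77 [341.3, 141.5, 165.2, 79.3] 5915 [ 0.645 -0.164  0.03 ] ((422.0919189453125, 180.9158172607422), (162.75344848632812, 72.28263092041016), 2.5261168479919434)
upper_frame 0.92 [110.5, 127.3, 179.0, 94.7] 10906 [0.666 0.192 0.03 ] ((198.83351135253906, 175.9349365234375),
[... 911 characters left out ...]
70233393e+01, -1.57036156e-04,
        6.79987788e-04, -7.52625994e-06]), 'tool_pos': array([ 0.14601493, -0.60769913,  0.23133038]), 'tool_rot': array([3.11973521e+00, 3.69571835e-01, 4.75842644e-06]), 'contact_force': array([-0.57985678,  0.40794594, -0.34258931]), 'wrist_torque': array([-0.02393853,  0.02729181, -0.00943254]), 'opening': 0.08567330217564893} 0.0187
{'fx': 543.9715996973754, 'fy': 543.9715996973754, 'cx': 320.3325699224761, 'cy': 246.2295841035277, 'k1': -0.10641864140163963, 'R': array([[-0.02156185, -0.99972513,  0.00920553],
       [-0.99680831,  0.0207892 , -0.07707786],
       [ 0.0768653 , -0.01083809, -0.99698258]]), 't': array([0.00981898, 0.54668877, 0.84901642])}
```

View pics/top0.png

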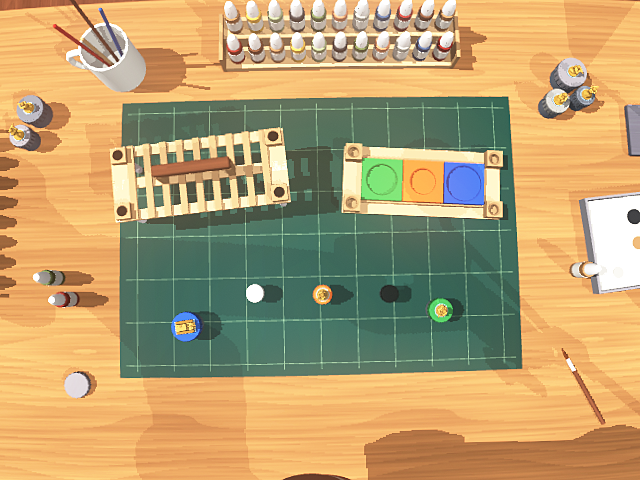

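View pics/scene0.png

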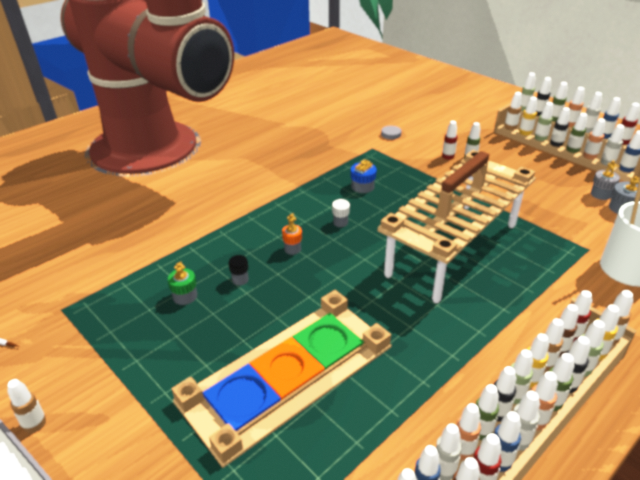

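The top view shows blue pot at (186,326), white spare (255,293), orange pot (322,294), black spare (389,293), green pot (441,310). The tray runs from (353,150) to (494,208) with green, orange and blue inserts left to right, and the frame is centred near (198,175). Next I'll refine the poses in the top image.

```bash
cat >> h.py <<'E'
def to_tool(goal,yaw=None):
    """shift (mm, tool axes) and turn from the present measured pose to world goal, tool x at world yaw"""
    o=ctrl.get_obs(); M=Rn.from_rotvec(o['tool_rot']).as_matrix()
    s=M.T@(np.array(goal)-o['tool_pos'])*1000
    y0=np.arctan2(M[1,0],M[0,0])
    return s.round(1), None if yaw is None else round(float(-(yaw-y0)),3)
E
python3 - <<'E'
from h import *
im,c=snap('top')
hsv=cv2.cvtColor(im,cv2.COLOR_RGB2HSV)
def cen(lo,hi,rect,z,smin=120):
    x,y,w,h=[int(v) for v in rect]
    S=np.zeros((480,640),bool);S[y-4:y+h+5,x-4:x+w+5]=1
    m=S&(hsv[...,0]>=lo)&(hsv[...,0]<=hi)&(hsv[...,1]>smin)&(hsv[...,2]>60)
    v,u=np.nonzero(m); (cu,cv_),r=cv2.minEnclosingCircle(np.c_[u,v].astype(np.float32))
    return at_z(c,[[cu,cv_]],z)[0].round(4), at_z(c,[[u.mean(),v.mean()]],z)[0].round(4),round(r,1),len(u)
print('small',cen(5,18,(313,286,17,17),.035))
print('med',cen(45,75,(425,297,25,24),.035))
print('large',cen(95,120,(171,312,33,27),.035))
S={}
for n in ['seat_medium','seat_small','seat_large']:
    m=best('top',n)[0]['mask'].astype(np.uint8); m=cv2.morphologyEx(m,cv2.MORPH_CLOSE,np.ones((9,9)))
    v,u=np.nonzero(m);S[n]=at_z(c,[[u.mean(),v.mean()]],.016)[0];print(n,S[n].round(4),cv2.minAreaRect(np.c_[u,v].astype(np.float32)))
sock=at_z(c,[[353,151],[494,159],[494,209],[351,204]],.026)
print(sock.round(4),sock.mean(0))
m=best('top','upper_frame')[0]['mask'];v,u=np.nonzero(m)
P=at_z(c,np.c_[u,v],.096)[:,:2].astype(np.float32); print('frame',cv2.minAreaRect(P*1000))
fc=at_z(c,[[118,155],[273,136],[279,192],[122,211]],.096);print(fc.round(4),fc.mean(0))
print(to_tool([.47,-.003,.2],np.pi/2))
E
```

```text
small (array([ 0.4706, -0.0027,  0.035 ]), array([ 0.4704, -0.004 ,  0.035 ]), 10.0, 143)
med (array([ 0.4415, -0.1873,  0.035 ]), array([ 0.4415, -0.1867,  0.035 ]), 12.8, 346)
large (array([0.4243, 0.2117, 0.035 ]), array([0.4247, 0.2105, 0.035 ]), 15.6, 452)
seat_medium [ 0.6542 -0.1041  0.016 ] ((382.150146484375, 179.2460174560547), (42.04637908935547, 42.60593032836914), 2.2906100749969482)
seat_small [ 0.6507 -0.1716  0.016 ] ((422.5, 181.5), (41.0, 39.0), 90.0)
seat_large [ 0.6456 -0.2387  0.016 ] ((463.0, 183.0), (42.0, 40.0), 90.0)
[[ 0.6999 -0.0579  0.026 ]
 [ 0.6838 -0.2893  0.026 ]
 [ 0.6011 -0.2848  0.026 ]
 [ 0.6132 -0.0523  0.026 ]] [ 0.64949619 -0.17108247  0.026     ]
frame ((649.8438110351562, 177.47769165039062), (118.01863098144531, 264.0502014160156), 5.839459419250488)
[[0.6849 0.3002 0.096 ]
 [0.7073 0.0661 0.096 ]
 [0.6224 0.0582 0.096 ]
 [0.5996 0.2926 0.096 ]] [0.65355575 0.1792624  0.096     ]
(array([ 456.3, -512.3,   31.3]), -1.335)
```

```bash
python3 - <<'E'
from h import *
print(to_tool([.4415,-.187,.2],1.51))
E
```

```text
(array([ 385.6, -340. ,   31.3]), -1.274)
```

```bash
python3 -m creep '[[0,15,-13,0,-0.05],[0,45,-40,0,-0.15],[0,75,-66,0,-0.26],[0,105,-92,0,-0.37],[0,135,-119,0,-0.48],[0,165,-145,0,-0.59],[0,195,-172,5,-0.7],[0,225,-198,10,-0.81],[0,255,-225,15,-0.92],[0,283,-250,20,-1.03],[0,310,-273,25,-1.14],[0,330,-290,30,-1.25]]'; python3 - <<'E'
from h import *
print(to_tool([.4415,-.187,.2],1.51))
E
```

```text
t: 1.85
tool_pos: [0.4003, -0.2463, 0.2014]
tool_rot: [2.306, 2.133, 0.001]
contact_force: [0.3, -0.7, 0.0]
opening: 0.0854
(array([62.3, 36.5,  1.4]), -0.017)
```

```bash
python3 -m creep '[[0,20,12,0,-0.005],[0,45,26,0,-0.01],[0,58,34,1,-0.015],[0,62.3,36.5,1,-0.017],[0,62.3,36.5,1,-0.017]]'; python3 - <<'E'
from h import *
im,c=snap('wrist','w1')
o=ctrl.get_obs()
for r in best('wrist','pot_medium')[:2]:
    v,u=np.nonzero(r['mask']); print(r['conf'],r['rect'],at_z(c,[[u.mean(),v.mean()]],.035))
print(o['tool_pos'], to_tool([.4415,-.187,.0113],1.51), proj(c,[[.4415,-.187,.04],[.4415,-.187,0]]))
print((-np.array(c['R']).T@c['t']).round(3))
E
```

```text
t: 2.27
tool_pos: [0.4411, -0.1889, 0.2004]
tool_rot: [2.293, 2.147, -0.0]
contact_force: [-0.2, -0.1, 0.1]
opening: 0.0858
0.75 [298.7, 183.8, 52.9, 56.7] [[ 0.44279245 -0.18657518  0.035     ]]
[ 0.44073665 -0.18969062  0.20034256] (array([  3.3,   0.8, 189. ]), -0.007) [[323.79116607 212.70673586]
 [323.83959071 201.10656599]]
[ 0.447 -0.111  0.342]
```

View pics/w1.png

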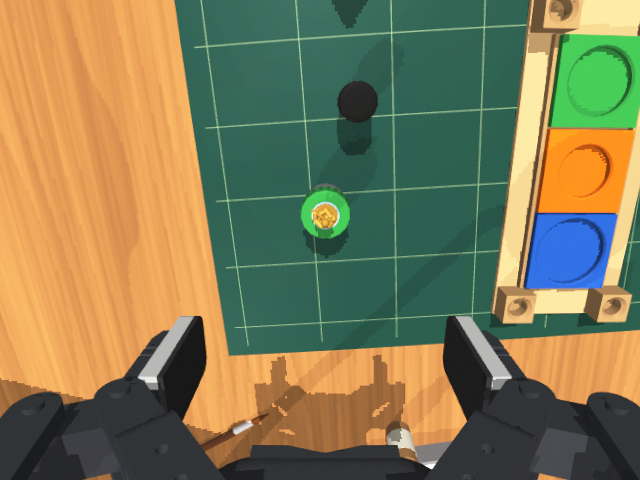

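Wrist view: the green lid centre is at (325,215), within about 1 mm of where the top-camera estimate projects. Descending on it.

```bash
python3 -m creep '[[0,1,1,20,0],[0,2,1,55,0],[0,3,1.5,90,0],[0,3,1.5,122,0],[0,3,1.5,150,0],[0,3,1.5,170,0],[0,3,1.5,182,0],[0,3,1.5,188,0],[0,3,1.5,189,0],[0,3,1.5,189,0]]' 40; python3 -m creep '[[255,0,0,0,0],[255,0,0,0,0],[255,0,0,0,0],[255,0,0,0,0],[255,0,0,0,0],[255,0,0,0,0],[255,0,0,0,0],[255,0,0,0,0]]' 40; python3 -c "
from h import *
print(to_tool([.4415,-.187,.10],1.51))"
```

```text
t: 3.2
tool_pos: [0.4425, -0.1876, 0.0117]
tool_rot: [2.297, 2.143, -0.0]
contact_force: [-0.6, -0.6, -0.0]
opening: 0.0855
t: 3.87
tool_pos: [0.4432, -0.1872, 0.0123]
tool_rot: [2.294, 2.144, 0.0]
contact_force: [-1.4, -0.0, 6.5]
opening: 0.0367
(array([ -0. ,  -1.6, -87.7]), -0.007)
```

```bash
python3 -m creep '[[255,0,0,-8,0],[255,0,0,-28,0],[255,0,0,-55,0],[255,6,12,-75,0],[255,20,40,-83,0],[255,35,75,-85,0],[255,52,110,-85,0],[255,69,145,-85,0],[255,83,178,-85,0],[255,93,199,-85,0],[255,96,205,-85,0],[255,96,205,-85,0]]'; python3 - <<'E'
from h import *
im,c=snap('wrist','w2')
for n in ['seat_medium','pot_medium']:
  for r in best('wrist',n)[:1]:
    m=cv2.morphologyEx(r['mask'].astype(np.uint8),cv2.MORPH_CLOSE,np.ones((15,15)));v,u=np.nonzero(m); print(n,r['conf'],r['rect'],at_z(c,[[u.mean(),v.mean()]],.016))
print(to_tool([.6541,-.1034,.0225],1.51),proj(c,[[.6541,-.1034,.016],[.65,-.1713,.016],[.6459,-.239,.016]]),ctrl.get_obs()['opening'])
E
```

```text
t: 4.87
tool_pos: [0.6543, -0.104, 0.0959]
tool_rot: [-2.293, -2.146, 0.001]
contact_force: [-0.9, -1.2, -0.2]
opening: 0.0367
seat_medium 0.81 [265.0, 190.3, 124.1, 116.5] [[ 0.65714287 -0.09670802  0.016     ]]
pot_medium 0.76 [264.6, 271.5, 117.1, 154.5] [[ 0.65080782 -0.16506669  0.016     ]]
(array([ 2. ,  2. , 73.3]), -0.008) [[322.97500226 249.70657296]
 [323.79026508 353.70666601]
 [324.45848877 440.49346645]] 0.03673129901327112
```

View pics/w2.png

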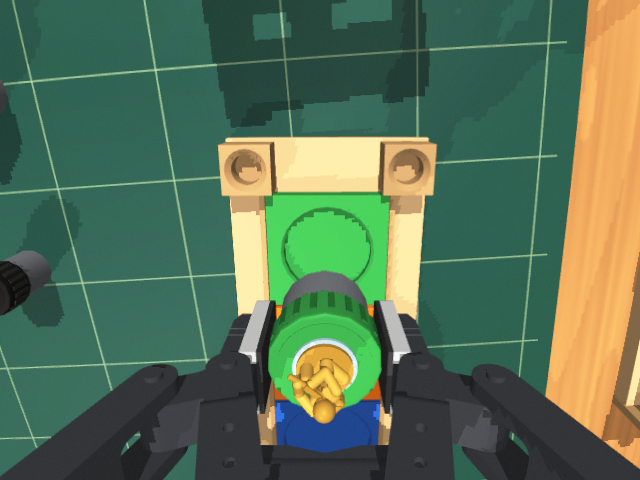

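The wrist view shows the green recess centred near (327,249) with the pot held at about (325,350), both jaws on the lid and clear of the miniature. Alignment is within 1–2 mm, so I'll lower it.

```bash
python3 -m creep '[[255,1,1,10,0],[255,1,2,28,0],[255,1,2,46,0],[255,1,2,58,0],[255,1,2,65,0],[255,1,2,69,0],[255,1,2,71,0],[255,1,2,72.5,0],[255,1,2,73.5,0],[255,1,2,73.5,0]]' ; python3 -c "
from h import *
print(ctrl.get_obs())" | tail -4
```

```text
t: 5.85
tool_pos: [0.6562, -0.1042, 0.0236]
tool_rot: [2.295, 2.144, 0.001]
contact_force: [-1.1, -0.4, -0.8]
opening: 0.0368
{'t': 5.85, 'q': array([-2.69367427e-01,  3.40696187e-01,  1.65156937e+00,  3.34783710e-05,
        1.14803368e+00, -2.01423196e-01]), 'dq': array([ 4.56877930e-05, -9.39448189e-04,  6.69227005e-04,  7.73876415e-04,
        2.16465339e-03, -8.87294399e-05]), 'effort': array([-4.23638639e-02, -4.70855677e+01, -3.23915827e+01, -1.79278923e-03,
       -2.67122994e-02, -3.13656130e-05]), 'tool_pos': array([ 0.6561569 , -0.10416534,  0.02355551]), 'tool_rot': array([2.29483275e+00, 2.14394941e+00, 1.10245695e-03]), 'contact_force': array([-1.06227946, -0.42296252, -0.75390912]), 'wrist_torque': array([-0.01240205,  0.02019554, -0.01955517]), 'opening': 0.03682261427494373}
```

```bash
python3 -m creep '[[255,0,0,0.5,0],[255,0,0,1,0],[255,0,0,1.4,0],[255,0,0,1.4,0]]' ; python3 -m creep '[[170,0,0,0,0],[130,0,0,0,0],[90,0,0,0,0],[40,0,0,0,0],[0,0,0,0,0],[0,0,0,0,0],[0,0,0,-5,0],[0,0,0,-25,0],[0,0,0,-60,0],[0,0,0,-95,0],[0,0,0,-115,0],[0,0,0,-120,0]]'; python3 -c "
from h import *
snap('wrist','w3')
print(to_tool([.4706,-.003,.14],1.51))"
```

```text
t: 6.18
tool_pos: [0.6561, -0.1041, 0.0224]
tool_rot: [2.295, 2.144, 0.001]
contact_force: [-1.6, 0.2, 4.0]
opening: 0.0369
t: 7.18
tool_pos: [0.6587, -0.1048, 0.1481]
tool_rot: [2.289, 2.139, 0.008]
contact_force: [0.2, -0.3, 0.4]
opening: 0.0855
(array([  88.7, -193.9,    4.9]), -0.007)
```

View pics/w3.png

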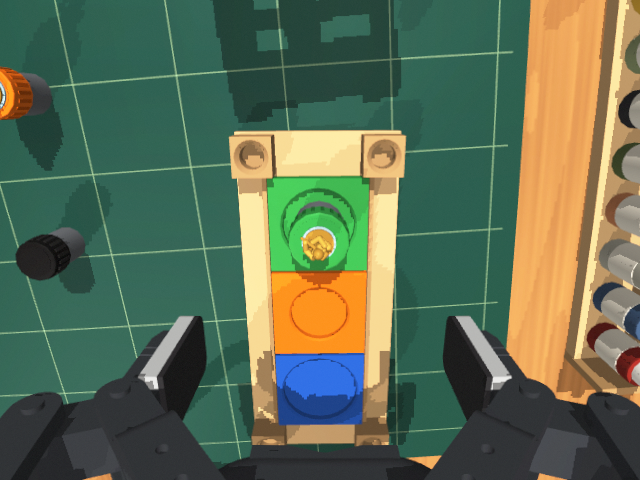

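Green pot stands in the green recess. Next is the orange pot.

```bash
python3 -m creep '[[0,6,-13,1,0],[0,18,-39,2,0],[0,33,-73,3,0],[0,48,-107,4,0],[0,64,-140,5,0],[0,77,-169,5,0],[0,85,-187,5,0],[0,88.7,-194,5,0],[0,88.7,-194,5,0]]'; python3 - <<'E'
from h import *
im,c=snap('wrist','w4')
for n in ['pot_small']:
  for r in best('wrist',n)[:1]:
    v,u=np.nonzero(r['mask']); print(n,r['conf'],r['rect'],at_z(c,[[u.mean(),v.mean()]],.035))
hsv=cv2.cvtColor(im,cv2.COLOR_RGB2HSV)
x,y,w,h=[int(v) for v in r['rect']]
print(proj(c,[[.4706,-.003,.04]]),to_tool([.4706,-.003,.012],1.51))
E
```

```text
t: 7.98
tool_pos: [0.4662, -0.0015, 0.1347]
tool_rot: [-2.293, -2.145, 0.002]
contact_force: [0.3, -0.0, -0.1]
opening: 0.0855
pot_small 0.9 [309.1, 208.8, 45.6, 58.6] [[ 0.47148379 -0.00147059  0.035     ]]
[[331.08048346 244.43268105]] (array([ -0.2,   2.2, 124. ]), -0.007)
```

View pics/w4.png

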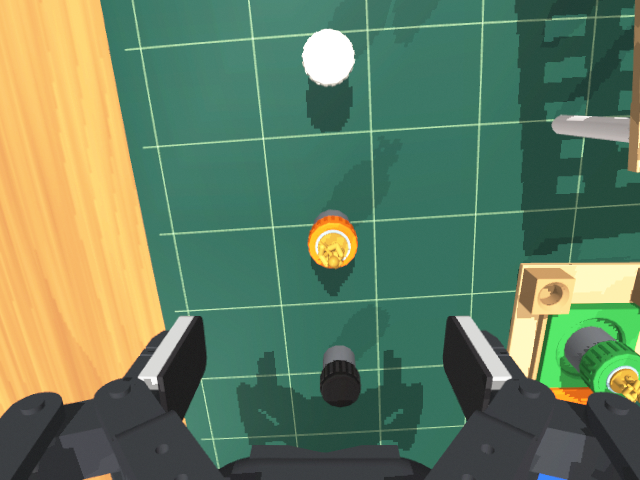

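The orange lid centre is at (332,244), matching the prediction. The black spare at (340,380) and white spare at (328,57) are well clear of the jaws.

```bash
python3 -m creep '[[0,0,1,15,0],[0,0,2.5,40,0],[0,0,2.5,68,0],[0,0,2.5,92,0],[0,0,2.5,109,0],[0,0,2.5,119,0],[0,0,2.5,123,0],[0,0,2.5,124,0],[0,0,2.5,124,0]]' 40; python3 -m creep '[[255,0,0,0,0],[255,0,0,0,0],[255,0,0,0,0],[255,0,0,0,0],[255,0,0,0,0],[255,0,0,0,0],[255,0,0,0,0],[255,0,0,0,0]]' 40; python3 -c "
from h import *
print(to_tool([.651,-.1714,.10],1.51))"
```

```text
t: 8.83
tool_pos: [0.4716, -0.0029, 0.0131]
tool_rot: [2.295, 2.144, 0.001]
contact_force: [-0.4, 0.7, 1.7]
opening: 0.0855
t: 9.5
tool_pos: [0.4711, -0.0026, 0.0132]
tool_rot: [2.295, 2.144, 0.001]
contact_force: [-1.0, 1.1, 5.8]
opening: 0.0286
(array([-156.2,  191. ,  -86.6]), -0.007)
```

```bash
python3 -m creep '[[255,0,0,-8,0],[255,0,0,-28,0],[255,0,0,-55,0],[255,-6,7,-78,0],[255,-22,27,-88,0],[255,-45,55,-90,0],[255,-70,85,-90,0],[255,-95,116,-90,0],[255,-119,146,-90,0],[255,-139,170,-90,0],[255,-152,186,-90,0],[255,-156,191,-90,0]]'; python3 - <<'E'
from h import *
im,c=snap('wrist','w5')
c=ctrl.calibration('wrist');print(proj(c,[[.651,-.1714,.016]]),to_tool([.651,-.1714,.0225],1.51),ctrl.get_obs()['opening'])
E
```

```text
t: 10.5
tool_pos: [0.6521, -0.1735, 0.1023]
tool_rot: [2.297, 2.142, 0.0]
contact_force: [-0.8, -0.3, 0.6]
opening: 0.0287
[[321.82556724 244.53516322]] (array([ 1.6, -0.8, 79.7]), -0.009) 0.028555836443905858
```

View pics/w5.png

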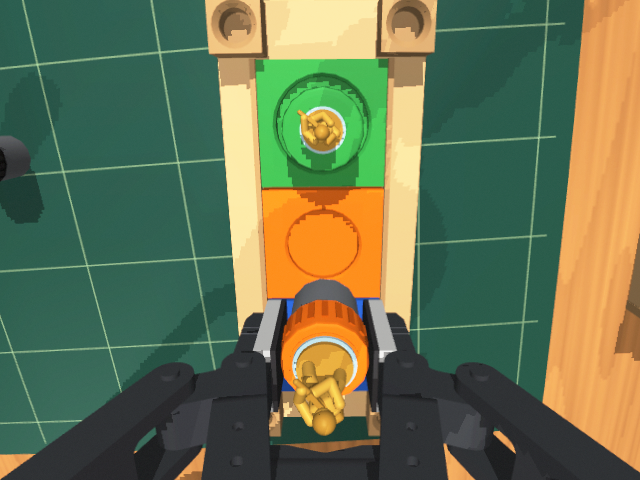

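The orange recess centre is at (323,243), within 1 mm of the prediction, so I'll lower and release.

```bash
python3 -m creep '[[255,1,0,10,0],[255,2,0,30,0],[255,2,0,50,0],[255,2,0,63,0],[255,2,0,70,0],[255,2,0,74,0],[255,2,0,76.5,0],[255,2,0,78,0],[255,2,0,79,0],[255,2,0,79,0]]'; python3 -m creep '[[255,0,0,0.5,0],[255,0,0,0.5,0]]'
```

```text
t: 11.38
tool_pos: [0.6512, -0.1694, 0.0243]
tool_rot: [2.295, 2.144, 0.001]
contact_force: [0.1, 0.0, -1.4]
opening: 0.0287
t: 11.55
tool_pos: [0.651, -0.1693, 0.0235]
tool_rot: [2.295, 2.144, 0.001]
contact_force: [0.2, -0.1, 0.3]
opening: 0.0283
```

```bash
python3 -m creep '[[255,0,0,0.5,0],[255,0,0,1,0],[255,0,0,1,0]]'; python3 -m creep '[[190,0,0,0,0],[150,0,0,0,0],[110,0,0,0,0],[50,0,0,0,0],[0,0,0,0,0],[0,0,0,0,0],[0,0,0,-5,0],[0,0,0,-25,0],[0,0,0,-60,0],[0,0,0,-95,0],[0,0,0,-115,0],[0,0,0,-120,0]]'; python3 -c "
from h import *
print(to_tool([.4245,.211,.14],1.51))"
```

```text
t: 11.8
tool_pos: [0.6511, -0.1693, 0.0232]
tool_rot: [2.295, 2.144, 0.0]
contact_force: [-2.1, 1.0, 5.3]
opening: 0.0287
t: 12.8
tool_pos: [0.6536, -0.1702, 0.1487]
tool_rot: [2.289, 2.139, 0.007]
contact_force: [1.0, -0.5, 0.4]
opening: 0.0852
(array([ 364.8, -254.6,    5.2]), -0.007)
```

```bash
python3 -m creep '[[0,4,-14,1,0],[0,14,-42,2,0],[0,32,-75,2,0],[0,54,-108,2,0],[0,78,-140,2,0],[0,104,-170,2,0],[0,133,-196,2,0],[0,165,-216,2,0],[0,199,-232,2,0],[0,234,-242,2,0],[0,270,-248,2,0],[0,306,-251,2,0]]'; python3 -m creep '[[0,32,-2,0,0],[0,50,-2,0,0],[0,58,-2,0,0],[0,58,-2,0,0],[0,58,-2,0,0]]'; python3 - <<'E'
from h import *
im,c=snap('wrist','w6')
for r in best('wrist','pot_large')[:1]:
    v,u=np.nonzero(r['mask']); print(r['conf'],r['rect'],at_z(c,[[u.mean(),v.mean()]],.035))
print(proj(c,[[.4245,.211,.04]]),to_tool([.4245,.211,.013],1.51))
E
```

```text
t: 13.8
tool_pos: [0.4194, 0.1547, 0.1391]
tool_rot: [-2.296, -2.144, 0.001]
contact_force: [0.2, -0.3, 0.4]
opening: 0.0855
t: 14.22
tool_pos: [0.4226, 0.2106, 0.1392]
tool_rot: [-2.295, -2.145, 0.002]
contact_force: [0.6, 0.1, 0.6]
opening: 0.0852
0.88 [292.5, 194.9, 75.3, 83.9] [[0.42566964 0.21268703 0.035     ]]
[[326.51280854 239.3382773 ]] (array([  1.1,   1.6, 126.5]), -0.009)
```

View pics/w6.png

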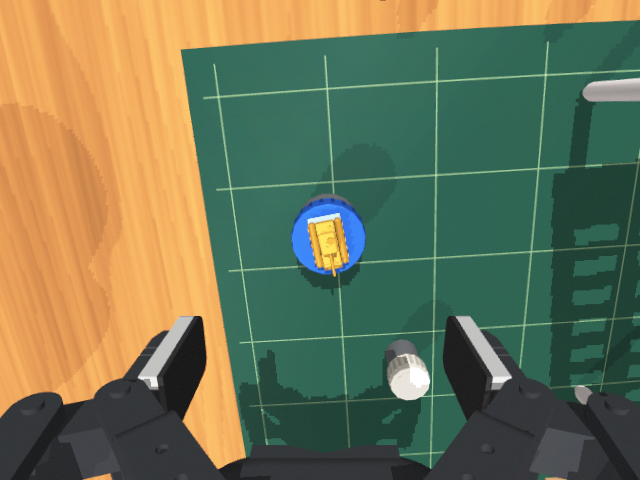

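Blue lid centre is at (328,239), about 1 mm from the prediction. The gun points along −y, away from the jaws, and the white spare is clear of them.

```bash
python3 -m creep '[[0,0,1,15,0],[0,1,2.5,40,0],[0,1,2.5,68,0],[0,1,2.5,92,0],[0,1,2.5,110,0],[0,1,2.5,121,0],[0,1,2.5,125,0],[0,1,2.5,126,0],[0,1,2.5,126,0]]' 40; python3 -m creep '[[255,0,0,0,0],[255,0,0,0,0],[255,0,0,0,0],[255,0,0,0,0],[255,0,0,0,0],[255,0,0,0,0],[255,0,0,0,0],[255,0,0,0,0]]' 40; python3 -c "
from h import *
print(to_tool([.647,-.239,.10],1.51))"
```

```text
t: 15.07
tool_pos: [0.4263, 0.2118, 0.0147]
tool_rot: [2.296, 2.143, 0.002]
contact_force: [0.6, 0.4, -0.3]
opening: 0.0853
t: 15.73
tool_pos: [0.4265, 0.2124, 0.0151]
tool_rot: [2.295, 2.144, 0.003]
contact_force: [-0.5, -0.2, 5.8]
opening: 0.0446
(array([-435.4,  250.8,  -84.7]), -0.007)
```

```bash
python3 -m creep '[[255,0,0,-8,0],[255,0,0,-28,0],[255,-3,0,-55,0],[255,-14,1,-78,0],[255,-36,3,-90,0],[255,-66,6,-92,0],[255,-100,9,-92,0],[255,-135,14,-92,0],[255,-170,22,-92,0],[255,-205,34,-92,0],[255,-239,50,-92,0],[255,-271,70,-92,0]]'; python3 -m creep '[[255,-31,20,0,0],[255,-61,43,0,0],[255,-90,69,0,0],[255,-115,98,0,0],[255,-136,128,0,0],[255,-151,155,0,0],[255,-160,172,0,0],[255,-164,180,0,0],[255,-164,181,0,0],[255,-164,181,0,0]]'; python3 - <<'E'
from h import *
im,c=snap('wrist','w7')
c=ctrl.calibration('wrist');print(proj(c,[[.647,-.239,.016]]),to_tool([.647,-.239,.025],1.51),ctrl.get_obs()['opening'])
E
```

```text
t: 16.73
tool_pos: [0.4763, -0.0649, 0.1058]
tool_rot: [-2.296, -2.144, 0.0]
contact_force: [0.5, 0.5, 0.1]
opening: 0.0446
t: 17.57
tool_pos: [0.6458, -0.2384, 0.1054]
tool_rot: [-2.294, -2.144, 0.001]
contact_force: [-1.0, 0.0, -1.0]
opening: 0.0444
[[326.22023095 246.7758306 ]] (array([-0.8,  1.8, 80.4]), -0.007) 0.04446759027716644
```

View pics/w7.png

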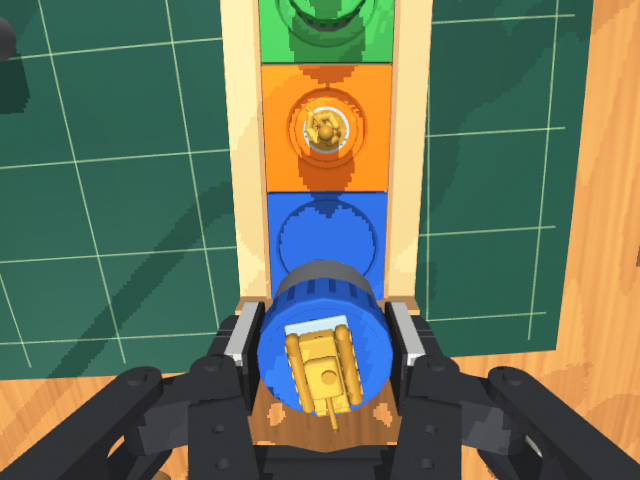

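The blue recess centre is at (327,246), on the prediction, so I'll lower.

```bash
python3 -m creep '[[255,0,1,10,0],[255,-0.5,1.5,30,0],[255,-0.5,1.5,50,0],[255,-0.5,1.5,63,0],[255,-0.5,1.5,71,0],[255,-0.5,1.5,75,0],[255,-0.5,1.5,77.5,0],[255,-0.5,1.5,79,0],[255,-0.5,1.5,80,0],[255,-0.5,1.5,80,0]]'; python3 -m creep '[[255,0,0,0.5,0],[255,0,0,1,0],[255,0,0,1,0]]'
```

```text
t: 18.45
tool_pos: [0.6485, -0.2399, 0.0268]
tool_rot: [2.295, 2.144, 0.001]
contact_force: [0.4, -0.7, -1.5]
opening: 0.0448
t: 18.7
tool_pos: [0.648, -0.2397, 0.0252]
tool_rot: [2.295, 2.144, 0.0]
contact_force: [-0.2, -0.4, -0.1]
opening: 0.0444
```

```bash
python3 -m creep '[[255,0,0,0.4,0],[255,0,0,0.8,0],[255,0,0,0.8,0]]'; python3 -m creep '[[160,0,0,0,0],[110,0,0,0,0],[60,0,0,0,0],[0,0,0,0,0],[0,0,0,0,0],[0,0,0,0,0],[0,0,0,-5,0],[0,0,0,-25,0],[0,0,0,-60,0],[0,0,0,-100,0],[0,0,0,-140,0],[0,0,0,-180,0]]'; python3 -m creep '[[0,0,0,-35,0],[0,0,0,-60,0],[0,0,0,-70,0],[0,0,0,-70,0],[0,0,0,-70,0]]';python3 - <<'E'
from h import *
im,c=snap('wrist'); imt,ct=snap('top')
cv2.imwrite('pics/w8.png',np.hstack([cv2.resize(im,(400,300)),cv2.resize(imt[110:340,100:520],(400,300))])[:,:,::-1])
print(to_tool([.6535,.179,.27],1.667))
E
```

```text
t: 18.95
tool_pos: [0.6481, -0.2398, 0.0252]
tool_rot: [2.295, 2.144, -0.0]
contact_force: [-2.9, 0.9, 5.9]
opening: 0.0448
t: 19.95
tool_pos: [0.6476, -0.2395, 0.2061]
tool_rot: [-2.296, -2.145, -0.0]
contact_force: [0.2, 0.1, 0.5]
opening: 0.0856
t: 20.37
tool_pos: [0.6476, -0.2395, 0.2732]
tool_rot: [-2.295, -2.144, 0.0]
contact_force: [0.3, 0.3, 0.2]
opening: 0.0855
(array([417.6, -21.7,   1.4]), -0.164)
```

View pics/w8.png

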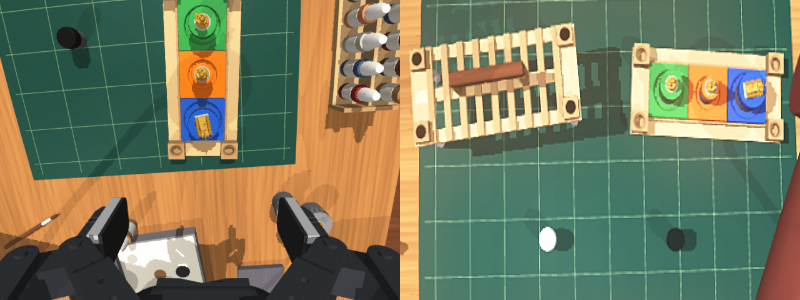

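The picture shows all three pots upright in their own inserts and both spares in place. Next I'll move over the frame.

```bash
python3 -m creep '[[0,12,-1,0,0],[0,38,-2,0,-0.02],[0,74,-4,0,-0.04],[0,112,-6,0,-0.06],[0,150,-8,0,-0.08],[0,188,-10,0,-0.1],[0,226,-12,0,-0.12],[0,264,-14,0,-0.14],[0,302,-16,0,-0.16],[0,340,-18,0,-0.164],[0,375,-20,0,-0.164],[0,395,-21,0,-0.164]]'; python3 -m creep '[[0,17,0,0,0],[0,22,-1,0,0],[0,22,-1,0,0],[0,22,-1,0,0]]'; python3 - <<'E'
from h import *
im,c=snap('wrist','w9')
for r in best('wrist','upper_frame')[:2]:
    v,u=np.nonzero(r['mask']); print(r['conf'],r['rect'])
f=np.array([.6535,.179]);a=.0957;ax=np.array([np.cos(a),np.sin(a)]);ay=np.array([-np.sin(a),np.cos(a)])
P=[[*(f+s*42e-3*ax+q*116e-3*ay),.096] for s in(-1,1) for q in(-1,1)]+[[*(f+s*8e-3*ax+q*55e-3*ay),.156] for s in(-1,1) for q in(-1,1)]
print(proj(c,P).round(1)); print(to_tool([.6535,.179,.131],1.667))
E
```

```text
t: 21.47
tool_pos: [0.652, 0.1603, 0.2717]
tool_rot: [-2.106, -2.326, 0.003]
contact_force: [-0.1, -0.4, -1.0]
opening: 0.0858
t: 21.8
tool_pos: [0.6501, 0.1775, 0.2729]
tool_rot: [-2.111, -2.325, 0.003]
contact_force: [0.0, -0.6, -0.6]
opening: 0.0856
0.94 [245.6, 31.8, 161.9, 329.6]
[[280.2 337.5]
 [269.8  48.9]
 [376.1 337.6]
 [388.3  49. ]
 [317.4 306.2]
 [316.6 143.5]
 [340.6 306.2]
 [342.8 143.5]]
(array([  2.2,   3.3, 142.6]), -0.002)
```

View pics/w9.png

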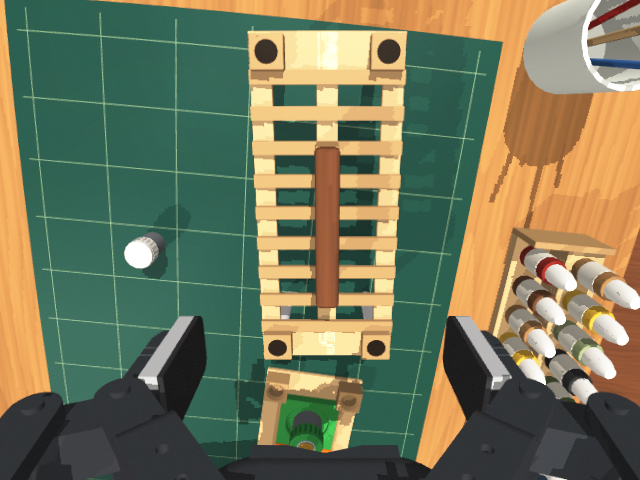

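The frame is under the gripper, with post caps at (266,51), (389,51), (278,348), (376,348) and the bar from (328,147) to (327,307). The caps look taller than the deck, so I'll fit the frame pose to both views.

```bash
python3 - <<'E'
from h import *
from scipy.optimize import least_squares
cw=ctrl.calibration('wrist');ct=ctrl.calibration('top')
uw=np.array([[265.5,51],[389,51],[376,348],[277.5,348]]); ut=np.array([[118,155],[273,136],[279,192],[122,211]])
L=np.array([[-42,116],[42,116],[42,-116],[-42,-116]])/1e3
Lt=np.array([[42,116],[42,-116],[-42,-116],[-42,116]])/1e3
bw=np.array([[328,147],[327,306.5]]);Lb=np.array([[0,55],[0,-55]])/1e3
def X(p,L,z):
    a=p[2];R=np.array([[np.cos(a),-np.sin(a)],[np.sin(a),np.cos(a)]]);return np.c_[L@R.T+p[:2],np.full(len(L),z)]
def fit(w,t,b):
    f=lambda p:np.r_[w*(proj(cw,X(p,L,p[3]))-uw).ravel(),t*2*(proj(ct,X(p,Lt,p[3]))-ut).ravel(),b*(proj(cw,X(p,Lb,.156))-bw).ravel()]
    s=least_squares(f,[.653,.179,.096,.1]);return s.x.round(4),s.fun.round(1)
for k in [(1,0,0),(0,1,0),(1,1,1)]: print(fit(*k))
# tray by top
imt,ct=snap('top'); g=cv2.cvtColor(imt,cv2.COLOR_RGB2GRAY)
us=np.array([[353,151],[494,159],[494,209],[351,204]])
f=lambda p:(proj(ct,X(p,Lt,.026))-us).ravel()
s=least_squares(f,[.65,-.17,-.06]);print('tray',s.x.round(4),s.fun.round(1))
print(to_tool([.6535,.179,.131],1.667))
E
```

```text
(array([0.6531, 0.1753, 0.0946, 0.1089]), array([ 0.2, -0. , -0.2, -0. ,  0.2,  0. , -0.2,  0. ,  0. , -0. ,  0. ,
       -0. ,  0. , -0. ,  0. , -0. , -0. ,  0. ,  0. ,  0. ]))
(array([0.651 , 0.1768, 0.0955, 0.1074]), array([-0. , -0. , -0. , -0. , -0. , -0. , -0. , -0. , -0.4,  0.2, -0.2,
        0.1,  0.3,  0.1,  0.3, -0.4, -0. , -0. , -0. ,  0. ]))
(array([0.6523, 0.1761, 0.0941, 0.1081]), array([-0.8, -1.3, -1.4, -1.3, -0.9, -1.3, -1.1, -1.4,  0.3, -1.9,  0.8,
       -1.6,  1.1, -1.5,  0.8, -2.4, -1.7, -0.4, -0.9,  1.7]))
tray [ 0.6495 -0.1711 -0.0606] [-0.   0.9  0.  -0.4 -0.3  0.3  0.2 -0.9]
(array([  2.3,   3.1, 142.8]), -0.002)
```

```bash
python3 -m creep '[[0,0,1,12,0],[0,-0.7,1.9,36,0],[0,-0.7,1.9,66,0],[0,-0.7,1.9,96,0],[0,-0.7,1.9,120,0],[0,-0.7,1.9,134,0],[0,-0.7,1.9,141,0],[0,-0.7,1.9,143,0],[0,-0.7,1.9,143,0],[0,-0.7,1.9,143,0]]' 80; python3 -m creep '[[60,0,0,0,0],[120,0,0,0,0],[170,0,0,0,0],[220,0,0,0,0],[255,0,0,0,0],[255,0,0,0,0],[255,0,0,0,0],[255,0,0,0,0],[255,0,0,0,0],[255,0,0,0,0]]' 80; python3 -c "
from h import *
print(to_tool([.6525,.176,.25],1.665), ctrl.get_obs()['wrist_torque'])"
```

```text
t: 22.78
tool_pos: [0.6539, 0.1772, 0.1332]
tool_rot: [2.111, 2.324, 0.004]
contact_force: [-0.3, -0.2, 0.2]
opening: 0.0856
t: 23.62
tool_pos: [0.6526, 0.1772, 0.1314]
tool_rot: [-2.112, -2.325, -0.0]
contact_force: [-1.6, -0.8, 3.2]
opening: 0.0146
(array([  -1.2,   -0.2, -118.6]), 0.002) [-0.01711598  0.28328653  0.02856059]
```

```bash
python3 -m creep '[[255,0,0,-3,0],[255,0,0,-9,0],[255,0,0,-20,0],[255,0,0,-36,0],[255,0,0,-54,0],[255,0,0,-72,0],[255,0,0,-90,0],[255,0,0,-106,0],[255,0,0,-119,0],[255,0,0,-127,0],[255,0,0,-130,0],[255,0,0,-130,0]]'; python3 -c "
from h import *
o=ctrl.get_obs();print(to_tool([.651,-.1701,.262],1.510), o['contact_force'],o['wrist_torque'],o['opening'])"
```

```text
t: 24.62
tool_pos: [0.6529, 0.1772, 0.2619]
tool_rot: [2.112, 2.325, 0.001]
contact_force: [-0.3, 0.4, -2.5]
opening: 0.0144
(array([-3.455e+02, -3.510e+01, -1.000e-01]), 0.157) [-0.26376915  0.36472463 -2.53971033] [ 0.02993917 -0.07731976 -0.06210264] 0.0143620068338225
```

```bash
python3 -m creep '[[255,-4,0,0,0],[255,-13,-1,0,0.005],[255,-27,-3,0,0.01],[255,-44,-4,0,0.02],[255,-62,-6,0,0.03],[255,-80,-8,0,0.04],[255,-98,-10,0,0.05],[255,-116,-12,0,0.06],[255,-134,-14,0,0.07],[255,-152,-16,0,0.08],[255,-170,-18,0,0.09],[255,-188,-20,0,0.1]]'; python3 -c "
from h import *
o=ctrl.get_obs();print(to_tool([.651,-.1701,.262],1.510))"
```

```text
t: 25.62
tool_pos: [0.6499, -0.0142, 0.2602]
tool_rot: [-2.227, -2.214, 0.002]
contact_force: [0.5, -0.4, -2.5]
opening: 0.0145
(array([-155.9,    2. ,   -1.8]), 0.055)
```

```bash
python3 -m creep '[[255,-18,0,0,0.01],[255,-36,0,0,0.02],[255,-54,0,0,0.03],[255,-72,1,0,0.04],[255,-90,1,0,0.05],[255,-107,1,0,0.056],[255,-123,1,0,0.056],[255,-137,2,0,0.056],[255,-148,2,0,0.056],[255,-155,2,0,0.056],[255,-158,2,0,0.056],[255,-158,2,0,0.056]]'; python3 - <<'E'
from h import *
im,c=snap('wrist','w10'); imt,ct=snap('top')
cv2.imwrite('pics/w10.png',np.hstack([cv2.resize(im,(480,360)),cv2.resize(imt[100:300,300:520],(320,360))])[:,:,::-1])
print(to_tool([.651,-.1701,.262],1.510)); o=ctrl.get_obs(); print(o['tool_pos'],o['wrist_torque'])
E
```

```text
t: 26.62
tool_pos: [0.6521, -0.1703, 0.261]
tool_rot: [-2.287, -2.153, -0.0]
contact_force: [0.1, -0.4, -2.0]
opening: 0.0146
(array([-0.9, -1.1, -0.9]), 0.001)
[ 0.6521726  -0.16928506  0.26109023] [-0.03504328 -0.00500056 -0.01601806]
```

View pics/w10.png

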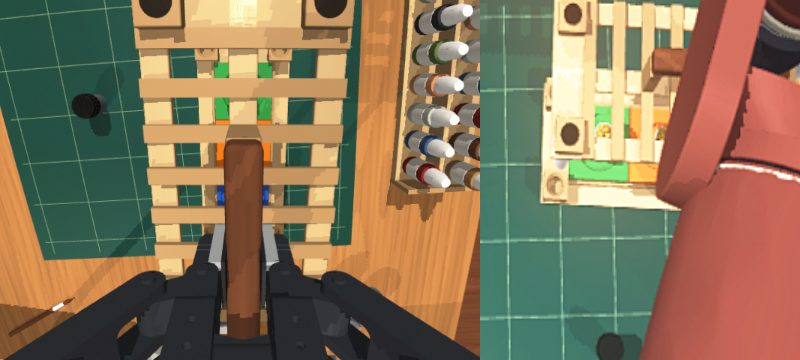

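The frame hangs level over the tray, with the far caps and the tray sockets sharing a centre column in the wrist view. I'll put numbers on the offset from the top camera's view of the two caps and one near socket.

```bash
python3 - <<'E'
from h import *
imt,ct=snap('top'); g=cv2.cvtColor(imt,cv2.COLOR_RGB2GRAY)
o=ctrl.get_obs();p=o['tool_pos'];a=-.061
ax=np.array([np.cos(a),np.sin(a)]);ay=np.array([-np.sin(a),np.cos(a)])
f=p[:2]-.0012*ay; z=p[2]-.1314+.108
for s in(1,-1):
    q=f+s*.042*ax+.116*ay; uv=proj(ct,[[*q,z]])[0]
    u0,v0=int(uv[0]),int(uv[1]);W=g[v0-13:v0+14,u0-13:u0+14]
    m=(W<80).astype(np.uint8);n,l,st,cc=cv2.connectedComponentsWithStats(m);k=1+st[1:,4].argmax()
    pix=cc[k]+[u0-13,v0-13]; print('pred',uv.round(1),'seen',pix.round(1),st[k,4],'err mm',((at_z(ct,[pix],z)[0][:2]-q)*1000).round(1))
for s in(-1,):
    q=np.array([.6500,-.1713])+s*.042*ax+.116*ay;print('socket pred',proj(ct,[[*q,.026]])[0])
cw=ctrl.calibration('wrist')
print('wrist caps pred',proj(cw,[[*(f+s*.042*ax+.116*ay),z] for s in(-1,1)]),'sockets',proj(cw,[[*(np.array([.65,-.1713])+s*.042*ax+.116*ay),.026] for s in(-1,1)]))
E
```

```text
pred [364.  107.2] seen [363.3 106.6] 42 err mm [0.7 0.9]
pred [362.  173.9] seen [360.8 173.7] 34 err mm [0.3 1.5]
socket pred [351.36392405 202.80250355]
wrist caps pred [[2.05887587e+02 5.83671481e-02]
 [4.40315921e+02 4.22361238e-01]] sockets [[271.60591456  62.85781114]
 [370.9933978   62.99181067]]
```

```bash
python3 -m creep '[[255,-1,-1,5,0],[255,-2,-2,14,0],[255,-2,-2,27,0],[255,-2,-2,42,0],[255,-2,-2,56,0],[255,-2,-2,69,0],[255,-2,-2,80,0],[255,-2,-2,88,0],[255,-2,-2,93,0],[255,-2,-2,96,0],[255,-2,-2,97,0],[255,-2,-2,97,0]]'; python3 - <<'E'
from h import *
im,c=snap('wrist'); imt,ct=snap('top')
cv2.imwrite('pics/w11.png',np.hstack([cv2.resize(im,(480,360)),cv2.resize(imt[100:300,300:520],(320,360))])[:,:,::-1])
ims,cs=snap('scene'); cv2.imwrite('pics/s11.png',cv2.resize(ims[180:480,120:520],(800,600))[:,:,::-1])
print(to_tool([.650,-.1713,.1434],1.510)); o=ctrl.get_obs(); print(o['tool_pos'],o['wrist_torque'],o['contact_force'])
E
```

```text
t: 27.77
tool_pos: [0.6503, -0.1719, 0.1646]
tool_rot: [2.287, 2.153, 0.001]
contact_force: [-0.3, -0.5, -2.0]
opening: 0.0147
(array([ 0.6, -0.6, 21.8]), 0.001)
[ 0.65049294 -0.1719684   0.16520472] [-0.06092841  0.01695875 -0.04074288] [ 0.19412099  0.54154275 -3.37317465]
```

View pics/s11.png

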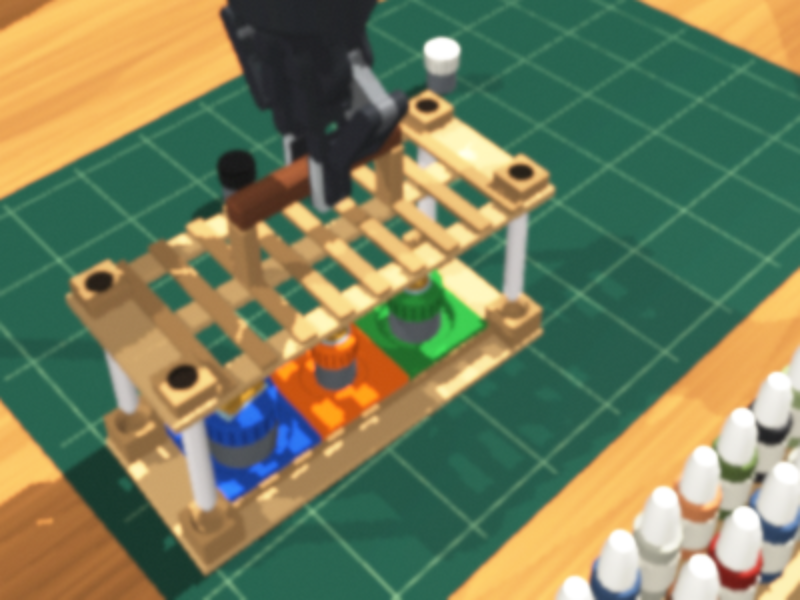

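The scene view shows all four posts directly above their sockets and the miniatures well clear. Lowering slowly.

```bash
python3 -m creep '[[255,0.5,0,1,0],[255,0.5,0,3,0],[255,0.5,0,5,0],[255,0.5,0,7,0],[255,0.5,0,9,0],[255,0.5,0,11,0],[255,0.5,0,12,0],[255,0.5,0,12,0]]'; python3 -m creep '[[255,0,0,1.5,0],[255,0,0,3,0],[255,0,0,4.5,0],[255,0,0,6,0],[255,0,0,7,0],[255,0,0,8,0],[255,0,0,8.5,0],[255,0,0,8.5,0]]';python3 -c "
from h import *
o=ctrl.get_obs();print(to_tool([.650,-.1713,.1434],1.510),o['wrist_torque'])"
```

```text
t: 28.58
tool_pos: [0.6499, -0.1712, 0.1516]
tool_rot: [-2.287, -2.153, 0.0]
contact_force: [0.2, -0.1, -2.4]
opening: 0.0145
t: 29.25
tool_pos: [0.65, -0.1713, 0.1435]
tool_rot: [2.287, 2.154, 0.0]
contact_force: [1.3, 0.3, -2.0]
opening: 0.0141
(array([-0. , -0. ,  0.1]), 0.001) [ 0.00522073 -0.15374843 -0.15736366]
```

```bash
python3 -m creep '[[255,0,0,0.5,0],[255,0,0,1,0],[255,0,0,1.3,0],[255,0,0,1.3,0]]'
```

```text
t: 29.58
tool_pos: [0.6503, -0.1714, 0.1434]
tool_rot: [2.286, 2.153, 0.0]
contact_force: [-1.5, 0.2, 3.8]
opening: 0.0143
```

Contact force has reversed to +3.8 N with the TCP at the expected height of 0.1434, so the feet are on the socket floors. Releasing slowly and retreating.

```bash
python3 -m creep '[[235,0,0,0,0],[215,0,0,0,0],[195,0,0,0,0],[165,0,0,0,0],[130,0,0,0,0],[80,0,0,0,0],[30,0,0,0,0],[0,0,0,0,0],[0,0,0,0,0],[0,0,0,0,0]]' 20; python3 -m creep '[[0,0,0,-5,0],[0,0,0,-20,0],[0,0,0,-45,0],[0,0,0,-75,0],[0,0,0,-100,0],[0,0,0,-115,0],[0,0,0,-120,0]]'; python3 -m creep '[[0,0,-10,0,0],[0,0,-40,0,0],[0,0,-80,0,0],[0,0,-120,0,0],[0,0,-155,0,0],[0,0,-175,0,0],[0,0,-185,0,0],[0,0,-185,0,0]]'; python3 - <<'E'
from h import *
imt,ct=snap('top'); g=cv2.cvtColor(imt,cv2.COLOR_RGB2GRAY)
ims,cs=snap('scene')
cv2.imwrite('pics/f.png',np.hstack([cv2.resize(imt[110:340,150:520],(400,400)),cv2.resize(ims[160:460,140:440],(400,400))])[:,:,::-1])
a=-.061;ax=np.array([np.cos(a),np.sin(a)]);ay=np.array([-np.sin(a),np.cos(a)])
for s in(1,-1):
  for t in (1,-1):
    q=np.array([.65,-.1713])+s*.042*ax+t*.116*ay; uv=proj(ct,[[*q,.12]])[0]
    u0,v0=int(uv[0]),int(uv[1]);W=g[v0-13:v0+14,u0-13:u0+14]
    m=(W<80).astype(np.uint8);n,l,st,cc=cv2.connectedComponentsWithStats(m)
    if n<2: print('none');continue
    k=1+st[1:,4].argmax();pix=cc[k]+[u0-13,v0-13];print(s,t,st[k,4],'err mm',((at_z(ct,[pix],.12)[0][:2]-q)*1000).round(1))
for n in['spare_black','spare_white']:
    for r in best('top',n)[:1]:
        v,u=np.nonzero(r['mask']);print(n,r['conf'],at_z(ct,[[u.mean(),v.mean()]],.03)[0].round(3))
E
```

```text
t: 30.42
tool_pos: [0.65, -0.1713, 0.1423]
tool_rot: [2.287, 2.154, 0.0]
contact_force: [-0.3, 0.4, 0.8]
opening: 0.0855
t: 31.0
tool_pos: [0.6516, -0.1718, 0.268]
tool_rot: [2.282, 2.149, 0.005]
contact_force: [-0.7, 0.4, 0.5]
opening: 0.0857
t: 31.67
tool_pos: [0.4624, -0.1595, 0.2599]
tool_rot: [-2.286, -2.15, 0.002]
contact_force: [-0.6, -0.2, -0.3]
opening: 0.0853
1 1 71 err mm [-0.6  0.2]
1 -1 72 err mm [-0.  -0.2]
-1 1 68 err mm [-0.4  0.2]
-1 -1 75 err mm [-0.3  0.1]
spare_black 0.77 [ 0.469 -0.109  0.03 ]
spare_white 0.54 [0.474 0.103 0.03 ]
```

View pics/f.png

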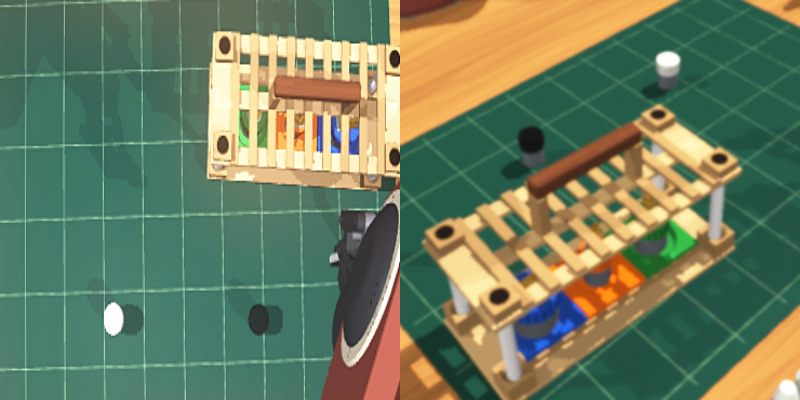

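The frame is stacked: all four caps lie within 0.6 mm of their home positions at home height, the pots stand upright beneath, both spares are unmoved and the robot is clear. Handing in.

```bash
python3 -m creep '[[0,0,0,0,0],[0,0,0,0,0]]'; python3 -c "
from station import ctrl
print(ctrl.finish_job())"
```

```text
t: 32.03
tool_pos: [0.4658, -0.1602, 0.2619]
tool_rot: [-2.286, -2.154, 0.0]
contact_force: [0.5, 0.0, 0.1]
opening: 0.0856
the job is handed in; nothing more can be done
None
```

The job is done and handed in at about t = 32 s. The green, orange and blue pots stand in their own inserts, held only by the lids on the way. The upper frame is stacked over them with its four posts in the tray's corner sockets.

- **Frame:** in the last top picture all four post caps were within 0.6 mm of where they should be when home. Before release, the tool was at the predicted home height (TCP z 0.1434 m) and the force had reversed to +3.8 N as the feet met the socket floors.
- **Pots:** all three were upright in their recesses when checked before stacking, and the final view through the frame showed no change. I did not measure each pot's offset from its recess centre after release. The alignments measured just before release were within about 2 mm.
- **Plain pots:** black and white measured within 1 mm of where they started.
- **Gripper:** open and clear of everything at hand-in.

No check failed. The only disagreements were small: the top and wrist cameras differed by about 1–2 mm on the tray and frame positions. The frame's corner caps also turned out to be about 12 mm higher than the deck, which I allowed for in the pose fit.

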